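Find the hidden catch and open the battery door

ROBOT

A 7-joint arm with a two-finger parallel gripper is mounted at the origin on a cart in front of the work surface, level with it; the furniture and walls round the work are solid. World frame = base frame: x ahead of the robot, y to its left, z up, the work surface at z = 0. Lengths are in m, angles in rad, forces in N, time in s.
With the tool pointing down it reaches from about 0.425 to 0.875 m from the base axis. Payload 8.4 kg.
Tool frame: the origin (TCP) lies on the mounting face of the last link; the fingertips stand 182 mm ahead of it and the grasp point (between the pads) lies 164 mm ahead of it; z points along the fingers, y is the line along which they close (so a half turn about z gives the same grasp; the last joint's range is limited). The gripper opens to 87 mm and grips with 3 to 60 N. Pads are 19 mm wide; open, the fingers measure 117 mm over their backs; the gripper's body (75 mm by 190 mm) begins 51 mm behind the grasp point.
Start: joints at [1.228, 0.333, 0.04, 1.465, -0.013, 1.343, -0.059], TCP at [0.157, -0.631, 0.405] pointing down, gripper open.
Joint ranges: [-2.58, 2.58], [-0.38, 2.09], [-1.3, 1.39], [0.25, 2.4], [-1.5, 4.64], [0.08, 2.09], [-2.65, 2.65]. Speed limits (rad/s): [2.22, 2.22, 2.79, 2.79, 3.14, 3.14, 3.14].

INTERFACE

Orientations are given as a 3x3 rotation matrix whose columns are the frame's x, y, z axes.
In Python, from rig import r, cam gives the robot as it stands (r), with the cameras (cam).
- The arm moves only by the tool shift_gripper, called after ">>>" as name(argument=value, ...) on one line, values as JSON. Schema: {"type":"object","properties":{"moves":{"type":"array","items":{"type":"array","items":{"type":"array","items":{"type":"number"},"minItems":5,"maxItems":5},"minItems":1,"maxItems":12},"minItems":1,"maxItems":1},"squeeze":{"type":"number"},"only":{"type":"string"},"quiet":{"type":"boolean"},"lines":{"type":"string"}},"required":["moves"],"additionalProperties":false}. moves is a list that holds a single list of rows (three levels of brackets), with 1 to 12 rows, each of 5 numbers: the opening from 0.0 (shut) to 1.0 (fully open), then dx, dy, dz in normalised numbers (1 is 75 cm), then a turn about the tool's z in normalised numbers (1 is pi rad); each row is the pose to reach, as a shift and turn from the pose commanded when the call began, along the tool's axes at that moment; what a row does not reach only later rows make up. A row lasts 1/8 s, in which the tool goes at most 0.0625 m and 0.188 rad, less where a joint would pass 70% of its speed; a pose out of reach is approached as far as the arm can. The fingers move at their own pace and stop on an object; squeeze is the grip in N (left out, the last holds). Time passes only in rows, so rows that do not move let the fingers close. The tool returns the time, the measured TCP pose, the force, the opening and the grip force at its end. only (a regular expression) keeps the lines of the reply that match it, lines (a string "A,B") keeps lines A to B, and quiet returns only ok. No shift or turn number may pass 1 either way. Input that does not fit is refused with a message, and nothing moves.
- r.state(): the state, without advancing time (a new reading comes with each control period).
- cam.capture(name): name is "scene" or "top" or "wrist"; returns the picture (400x640x3 uint8, red, green, blue); there is no depth.
- cam.calibration(name): a dict with "vertical_fov" (degrees; the focal length in pixels is half the picture's height over the tangent of half this angle, whatever the lens; pixels are square), "cx", "cy" (the principal point, pixels), "rvec" (rotation vector, rad) and "tvec" (3), from world to camera coordinates, as OpenCV has them. Camera axes: x right, y down, z forward; pixel columns grow to the right and rows downward; lengths in m; the calibration is good to about 2 mm. The wrist camera is an equidistant fisheye: a pixel r from the principal point sees the ray r / f radians off the axis. A picture is of the moment at which its call begins: read the wrist's pose just before it. calibration takes no time and is no camera call; for the wrist camera it gives the pose at the moment of the call.
- r.sign_off(): hands the job in; it is judged then, once.
The state is a dict: "clock": time; "qpos": joint angles; "joint_vel": joint speeds; "joint_torque": joint torques, N m; "tool_pos": TCP position; "orientation": TCP orientation; "contact_force": force on the tool from outside, world axes, zero at the start; "moment": the same for the moment, N m; "grip_width": opening from 0.0 (shut) to 1.0 (fully open); "finger_force": force on a finger pad.
Only numpy, scipy, OpenCV 4.12 (cv2) and the standard library are available. Lean on these libraries where they do the work, as an engineer would, in place of code of your own. Each camera call takes 0.05 s, during which the arm holds its last target. There are 200 camera calls.

TASK

Open the battery compartment of the flat grey power unit: with the fingertips feel lightly across the round flush panel in its top for the recessed release button, and press the button until the battery door beside it springs ajar. Then push the door by its ridge with the fingertips until it is fully open, and take the hand away. Pick nothing up, and leave the spare battery, the screwdriver and the tape measure where they lie.

Things in the scene. Friction and masses are not known exactly. Their poses are not given: they have to be found in the camera images.
- unit: Power unit: fixed flat grey box 170 (x) x 360 (y) x 62 mm (z) on the worktop. Origin: centre of its underside. Left (+y) half of its flat top: a round rigid panel 152 mm across, flush with the top. Right (-y) half: the battery door between two black rails along y, 9 mm high, 6 mm wide, at x = +-51 mm.
- panel_centre (a point): Centre of the round panel, on its surface (x 0, y +90, z 62 mm in the unit's frame, same axes). The panel is mounted differently each time: its one round grey button has its centre 42 mm from here, anywhere within 80 degrees either side of the unit's -x (the robot's side). Where is not reported: feel for it (the panel stops a fingertip, the button gives) or look for the hairline round it.
- catch (a joint): How far the round release button is pressed: 0 at rest, 0.006 m fully down. It is 51 mm across in a hole of 54 mm, its face 2 mm below the panel. A spring lifts it again: about 2 N start it, 5 to 6 N take it to the bottom. It lets the door go at about 0.004 m.
- battery_door (a joint): How far the battery door has slid along the unit's -y: 0 = shut, locked by the catch; 0.065 m = fully open, at its stop. When the button is pressed a spring throws it to about 0.02 m; from there it is pushed by hand against about 1.5 N of friction and stays where it is left.
- door_ridge (a point): Middle of the top edge of the door's push ridge, on its upright face towards the unit's +y (moves with the door; unit's axes; 79 mm above the worktop). Ridge 66 mm long (x), 11 mm above the door plate, sloped on its other side: push it towards -y. Door plate 92 (x) x 104 (y) x 5 mm on the unit's top; its +y edge 2 mm beyond this point. In front of the ajar door part of the open battery well shows.
- spare_pack: Loose spare battery, black and red, 96 x 60 x 51 mm, well to the right of the unit. Origin: centre of its underside. Leave alone.
- screwdriver: Loose red screwdriver lying between the unit and the spare battery, 191 mm long, 27 mm thick. Origin: under its centre. Leave alone.
- tape_measure: Loose yellow tape measure, 43 x 80 x 60 mm, left of the unit. Origin: centre of its underside. Leave alone.

How it is judged:
By the outcome, as a careful person would: the job done as asked, in the order asked, and still so for the second after the job is handed in, with the robot touching nothing.
It also fails if it takes over 61 s, if anything falls off the work surface, if the arm or the gripper's body presses on something with over 40 N, if the wrist force passes 120 N, or if a joint passes its speed limit or range.

## Working session

There is one attempt and no reset: what is moved stays moved. The work goes in short steps, Python scripts to look and compute and a tool call to move; the robot and the scene stay as the last step left them, time stands still between calls to the robot, and variables do not carry over. Pictures are saved under pics/ and viewed, at most 10 in all, crops included, and the job is handed in when it is done.

```bash
mkdir -p pics; ls; python3 - <<'E'
from rig import r, cam
import cv2,numpy as np
s=r.state();print({k:np.round(v,3).tolist() for k,v in s.items()})
a=cam.capture("top");b=cam.capture("scene")
cv2.imwrite("pics/top.png",a[:,:,::-1]);cv2.imwrite("pics/scene.png",b[:,:,::-1])
for n in("top","scene","wrist"):print(n,cam.calibration(n))
E
```

```text
pics
rig.py
{'clock': 0.0, 'qpos': [1.228, 0.334, 0.04, 1.466, -0.013, 1.343, -0.058], 'joint_vel': [-0.001, -0.002, 0.0, -0.002, -0.002, 0.0, 0.001], 'joint_torque': [0.001, -65.636, 1.336, -40.38, -0.06, 0.045, 0.0], 'tool_pos': [0.157, -0.631, 0.404], 'orientation': [[0.97, 0.241, -0.001], [0.241, -0.97, 0.002], [-0.0, -0.002, -1.0]], 'contact_force': [-0.931, 0.192, -0.297], 'moment': [-0.044, -0.051, 0.037], 'finger_force': 0.0, 'grip_width': 0.998}
top {'vertical_fov': 52.96987318832881, 'cx': 316.60162617664065, 'cy': 199.05175315718375, 'rvec': array([ 2.08441408, -2.10185092,  0.24505637]), 'tvec': array([-0.00971516,  0.48985883,  1.0398584 ])}
scene {'vertical_fov': 44.08471364470235, 'cx': 315.2313004795095, 'cy': 199.57456385852973, 'rvec': array([ 2.0173311 , -0.46465373,  0.26233659]), 'tvec': array([-0.42820254,  0.15258995,  1.32604335])}
wrist {'vertical_fov': 65.70646984690485, 'cx': 320.4718482575035, 'cy': 203.67513869868543, 'rvec': array([-2.29423702,  1.7945442 ,  0.25116496]), 'tvec': array([-0.64968683, -0.03281088,  0.39006754])}
```

View pics/top.png

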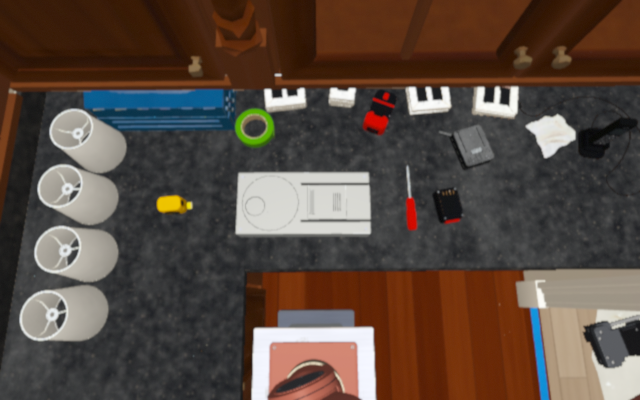

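View pics/scene.png

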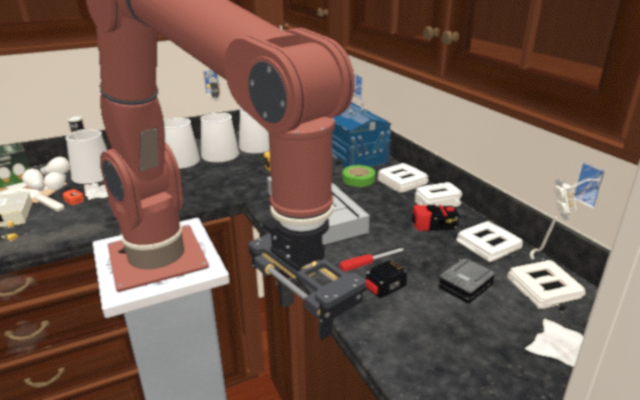

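The top view shows the unit at about (237–370, 172–236), the panel circle near (271,202) and a small circle, probably the button, near (255,206). The scene view shows the arm clear of the objects. Next I'll measure accurately.

```bash
cat > h.py <<'E'
import cv2,numpy as np
from rig import r, cam
def cast(name,uv,z,c=None):
    c=c or cam.calibration(name); f=200/np.tan(np.radians(c["vertical_fov"]/2))
    R=cv2.Rodrigues(np.array(c["rvec"]))[0]; o=-R.T@c["tvec"]
    p=(np.atleast_2d(uv).astype(float)-[c["cx"],c["cy"]])/f
    if name=="wrist":
        t=np.linalg.norm(p,axis=1,keepdims=True); d=np.hstack([p/t*np.sin(t),np.cos(t)])
    else: d=np.hstack([p,np.ones((len(p),1))])
    d=d@R
    return o+d*((z-o[2])/d[:,2])[:,None]
E
python3 - <<'E'
from h import *
a=cv2.imread("pics/top.png")
h=cv2.cvtColor(a,cv2.COLOR_BGR2HSV)
m=((h[:,:,1]<40)&(h[:,:,2]>110)).astype(np.uint8)*255
m[:160]=0;m[245:]=0;m[:,:225]=0;m[:,380:]=0
m=cv2.morphologyEx(m,cv2.MORPH_CLOSE,np.ones((9,9)))
c=max(cv2.findContours(m,0,1)[0],key=cv2.contourArea)
q=cv2.boxPoints(cv2.minAreaRect(c));P=cast("top",q,.062);print(q,P[:,:2].round(4))
print("centre",P.mean(0),np.linalg.norm(P[1]-P[0]),np.linalg.norm(P[2]-P[1]))
print("btn?",cast("top",[[255,206],[271,202]],.062))
cv2.imwrite("pics/crop.png",cv2.resize(a[165:243,230:378],None,fx=5,fy=5,interpolation=cv2.INTER_CUBIC))
E
```

```text
[[235.00002 171.99998]
 [370.      171.99998]
 [370.      234.99998]
 [235.      234.99998]] [[ 0.5682  0.2121]
 [ 0.5647 -0.1623]
 [ 0.389  -0.1555]
 [ 0.392   0.205 ]]
centre [0.47847448 0.02483032 0.062     ] 0.37445613633493646 0.1758510118588467
btn? [[0.47098715 0.15378686 0.062     ]
 [0.48176653 0.11047996 0.062     ]]
```

View pics/crop.png

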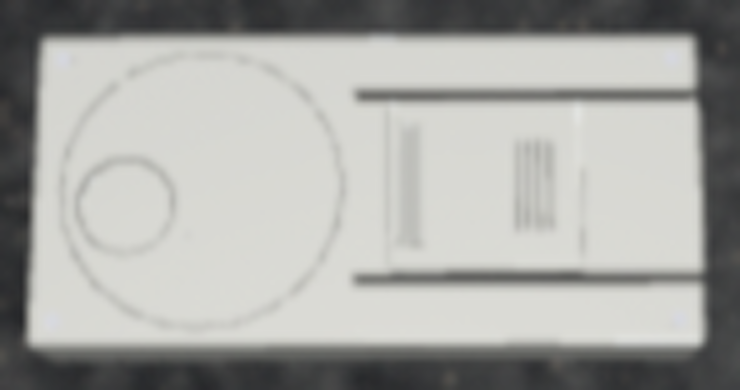

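The crop shows the button hairline centred at crop (126,205) with radius ~49. The panel is at (203,190), the top-face corners are at about (42,37), (694,37), (703,347), (28,347), and the ridge is at x≈400–425, y 125–245.

```bash
python3 - <<'E'
from h import *
f=lambda p:(np.array(p)+.5)/5-.5+[230,165]
P=cast("top",f([[42,37],[694,37],[703,347],[28,347]]),.062)
print(P[:,:2].round(4),"c",P.mean(0).round(4),[np.linalg.norm(P[i]-P[i-1]).round(4) for i in range(4)])
v=(P[0]+P[3]-P[1]-P[2]);yaw=np.arctan2(-v[0],v[1]);print("yaw",yaw)
B=cast("top",f([[126,205],[203,190]]),.062);print("btn,panel",B.round(4),np.linalg.norm(B[0]-B[1]))
c=P.mean(0);R=np.array([[np.cos(yaw),-np.sin(yaw)],[np.sin(yaw),np.cos(yaw)]])
print("panel pred",c[:2]+R@[0,.09],"btn unit",R.T@(B[0]-c)[:2])
print("ridge",cast("top",f([[397,185],[420,185]]),.079),"door edge",cast("top",f([[388,185]]),.067), "door unit",R.T@(cast("top",f([[388,185]]),.067)[0]-c)[:2])
s=r.state();print(s["orientation"])
E
```

```text
[[ 0.5681  0.2038]
 [ 0.5647 -0.1579]
 [ 0.3916 -0.1561]
 [ 0.3947  0.2046]] c [0.4798 0.0236 0.062 ] [np.float64(0.1734), np.float64(0.3617), np.float64(0.1731), np.float64(0.3607)]
yaw -0.008978987896171225
btn,panel [[0.4721 0.1544 0.062 ]
 [0.4801 0.1126 0.062 ]] 0.0424950202013176
panel pred [0.48061628 0.11358342] btn unit [-0.00887537  0.13070145]
ridge [[ 0.4779456   0.00655047  0.079     ]
 [ 0.47783476 -0.00577709  0.079     ]] door edge [[0.4808198  0.01171008 0.067     ]] door unit [ 0.00111822 -0.0118674 ]
[[ 9.70435741e-01  2.41359182e-01 -4.66572282e-04]
 [ 2.41359605e-01 -9.70434752e-01  1.39051442e-03]
 [-1.17164533e-04 -1.46201660e-03 -9.99998924e-01]]
```

The button is at about (0.472, 0.154). I'll swing there with the fingers closed, by a waypoint that avoids the inner reach limit.

Units first: shifts go in shares of 75 cm and turns go in shares of pi rad. So -0.686 m / 0.75 = -0.9147, 0.495 m / 0.75 = 0.66, 0.25 rad / 3.1416 = 0.0796.

>>> shift_gripper(moves=[[[0,0.5507,-0.3187,0,0.0796],[0,0.5507,-0.3187,0,0.0796],[0,0.5507,-0.3187,0,0.0796],[0,0.5507,-0.3187,0,0.0796],[0,0.5507,-0.3187,0,0.0796],[0,0.5507,-0.3187,0,0.0796],[0,0.5507,-0.3187,0,0.0796],[0,0.5507,-0.3187,0,0.0796],[0,0.66,-0.9147,0,0.0796],[0,0.66,-0.9147,0,0.0796],[0,0.66,-0.9147,0,0.0796],[0,0.66,-0.9147,0,0.0796]]])

```text
clock: 1.6
tool_pos: [0.4838, -0.0477, 0.4046]
orientation: [[1.0, -0.006, -0.0], [-0.006, -1.0, -0.0], [-0.0, 0.0, -1.0]]
contact_force: [0.9, 0.6, -0.2]
grip_width: 0.008
finger_force: 0.0
```

Converted, -0.202 m / 0.75 = -0.2693, 0.14 m / 0.75 = 0.1867.

>>> shift_gripper(moves=[[[0,-0.016,-0.2693,0,0],[0,-0.016,-0.2693,0,0],[0,-0.016,-0.2693,0,0],[0,-0.016,-0.2693,0.08,0],[0,-0.016,-0.2693,0.16,0],[0,-0.016,-0.2693,0.1867,0],[0,-0.016,-0.2693,0.1867,0],[0,-0.016,-0.2693,0.1867,0]]])

```text
clock: 2.6
tool_pos: [0.4741, 0.1526, 0.2659]
orientation: [[1.0, -0.006, 0.001], [-0.006, -1.0, 0.0], [0.001, -0.001, -1.0]]
contact_force: [-0.9, -0.4, 0.3]
grip_width: 0.01
finger_force: 0.0
```

```bash
python3 - <<'E'
from h import *
s=r.state();print(s["tool_pos"],s["contact_force"])
cv2.imwrite("pics/w1.png",cam.capture("wrist")[:,:,::-1])
E
```

```text
[0.47414539 0.15263355 0.26588505] [-0.91379282 -0.38202345  0.2591131 ]
```

View pics/w1.png

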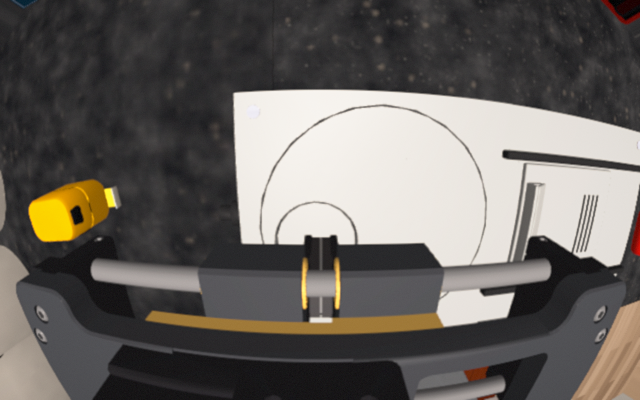

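The wrist view shows the fingertips over the button ring (arc top (316,202), sides (276,236) and (356,236)). A quick cast will check the centring.

```bash
python3 - <<'E'
from h import *
p=cast("wrist",[[276,236],[356,236],[316,202],[291,211],[342,211]],.062)[:,:2]
A=np.c_[2*p,np.ones(5)];x=np.linalg.lstsq(A,(p**2).sum(1),rcond=None)[0]
print(p.round(4),x[:2],np.sqrt(x[2]+x[0]**2+x[1]**2))
E
```

```text
[[0.4758 0.1811]
 [0.4755 0.1296]
 [0.4983 0.155 ]
 [0.4926 0.1707]
 [0.4924 0.1389]] [0.47221707 0.15524833] 0.025917587700735614
```

Converted, 0.022 m / 0.75 = 0.0293, 0.02 m / 0.75 = 0.0267.

>>> shift_gripper(moves=[[[0,-0.0013,0,0.016,0],[0,-0.0013,0,0.0213,0],[0,-0.0013,0,0.024,0],[0,-0.0013,0,0.0267,0],[0,-0.0013,0,0.0293,0],[0,-0.0013,0,0.0293,0]]])

```text
clock: 3.4
tool_pos: [0.4727, 0.1525, 0.2428]
orientation: [[1.0, -0.006, 0.0], [-0.006, -1.0, 0.0], [0.0, -0.0, -1.0]]
contact_force: [-0.9, 0.6, 0.3]
grip_width: 0.005
finger_force: 0.0
```

The centre is confirmed to within about 2 mm. The tip is already at 60.8 mm, below the panel surface. Next, a slow press.

Converted, 0.003 m / 0.75 = 0.004, -0.002 m / 0.75 = -0.0027.

>>> shift_gripper(moves=[[[0,0,-0.0027,0.0013,0],[0,0,-0.0027,0.0027,0],[0,0,-0.0027,0.004,0],[0,0,-0.0027,0.004,0]]])

```text
clock: 3.9
tool_pos: [0.4729, 0.1542, 0.24]
orientation: [[1.0, -0.007, 0.0], [-0.007, -1.0, -0.0], [0.0, 0.0, -1.0]]
contact_force: [-0.4, -2.8, 4.8]
grip_width: 0.004
finger_force: 2.5
```

>>> shift_gripper(moves=[[[0,0,0,0.0013,0],[0,0,0,0.0027,0],[0,0,0,0.004,0],[0,0,0,0.004,0]]])

```text
clock: 4.4
tool_pos: [0.4729, 0.1542, 0.2368]
orientation: [[1.0, -0.007, 0.0], [-0.007, -1.0, -0.0], [0.0, 0.0, -1.0]]
contact_force: [0.9, -3.2, 5.3]
grip_width: 0.005
finger_force: 2.3
```

The button gives at about 5 N and is about 5 mm down. Now to see if the door is ajar.

```bash
python3 - <<'E'
from h import *
cv2.imwrite("pics/w2.png",cam.capture("wrist")[:,:,::-1])
E
```

```text
(no output)
```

View pics/w2.png

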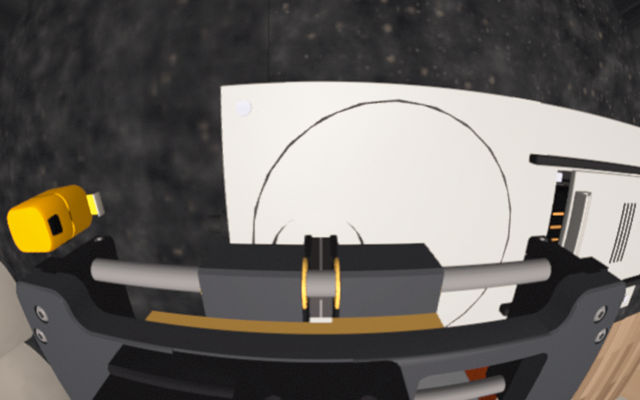

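The door is ajar: the dark well shows at about (560,210) with the ridge beside it at about (580,215). I'll lift, cross to just in front of the ridge, and lower.

Converted, 0.138 m / 0.75 = 0.184, -0.04 m / 0.75 = -0.0533.

>>> shift_gripper(moves=[[[0,0,0,-0.0533,0],[0,0,0,-0.0667,0],[0,0.008,0.08,-0.0667,0],[0,0.008,0.16,-0.0667,0],[0,0.008,0.184,-0.0667,0],[0,0.008,0.184,-0.0667,0],[0,0.008,0.184,-0.04,0],[0,0.008,0.184,-0.024,0],[0,0.008,0.184,-0.024,0]]])

```text
clock: 5.58
tool_pos: [0.4774, 0.0175, 0.2538]
orientation: [[1.0, -0.004, -0.002], [-0.004, -1.0, 0.001], [-0.002, -0.001, -1.0]]
contact_force: [0.2, 0.5, 0.3]
grip_width: 0.004
finger_force: 0.0
```

```bash
python3 - <<'E'
from h import *
cv2.imwrite("pics/w3.png",cam.capture("wrist")[:,:,::-1])
E
```

```text
(no output)
```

View pics/w3.png

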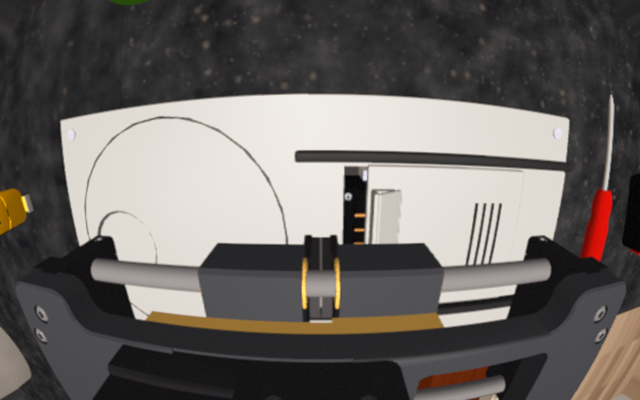

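The fingers (u 303–340) stand in front of the ridge face (u≈373), which matches the estimate. Next, push towards -y.

Converted, 0.05 m / 0.75 = 0.0667, 0.048 m / 0.75 = 0.064.

>>> shift_gripper(moves=[[[0,0,0.008,0,0],[0,0,0.016,0,0],[0,0,0.024,0,0],[0,0,0.0307,0,0],[0,0,0.0373,0,0],[0,0,0.044,0,0],[0,0,0.0507,0,0],[0,0,0.0573,0,0],[0,0,0.064,0,0],[0,0,0.0667,0,0],[0,0,0.0667,0,0]]])

```text
clock: 7.0
tool_pos: [0.4773, -0.0339, 0.2546]
orientation: [[1.0, -0.007, -0.001], [-0.007, -1.0, -0.0], [-0.001, 0.0, -1.0]]
contact_force: [0.5, -0.6, 0.5]
grip_width: 0.007
finger_force: 0.0
```

Converted, 0.006 m / 0.75 = 0.008, 0.004 m / 0.75 = 0.0053.

>>> shift_gripper(moves=[[[0,0,0.0027,0,0],[0,0,0.0053,0,0],[0,0,0.008,0,0],[0,0,0.008,0,0]]])

```text
clock: 7.5
tool_pos: [0.4774, -0.0399, 0.2547]
orientation: [[1.0, -0.007, -0.0], [-0.007, -1.0, -0.0], [-0.0, 0.0, -1.0]]
contact_force: [-0.2, -0.3, -0.8]
grip_width: 0.006
finger_force: 0.1
```

```bash
python3 - <<'E'
from h import *
cv2.imwrite("pics/w4.png",cam.capture("wrist")[:,:,::-1])
E
```

```text
(no output)
```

View pics/w4.png

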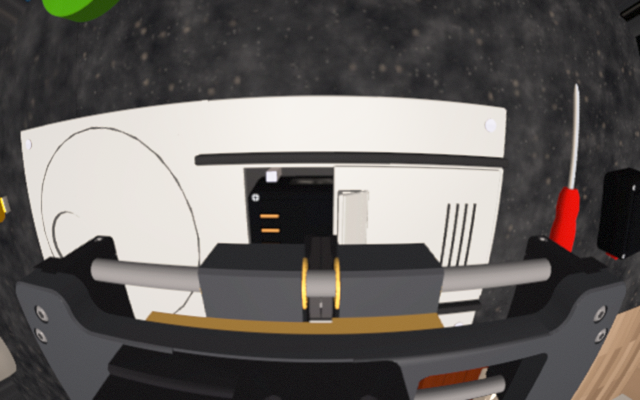

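The door is sliding; its edge is at u≈334, against the fingers. I'll keep pushing until the stop shows in the force.

Converted, 0.006 m / 0.75 = 0.008, 0.004 m / 0.75 = 0.0053.

>>> shift_gripper(moves=[[[0,0,0.0027,0,0],[0,0,0.0053,0,0],[0,0,0.008,0,0],[0,0,0.008,0,0]]])

```text
clock: 8.05
tool_pos: [0.4775, -0.0453, 0.2548]
orientation: [[1.0, -0.006, 0.0], [-0.006, -1.0, 0.001], [0.0, -0.001, -1.0]]
contact_force: [-0.9, 4.7, 0.0]
grip_width: 0.005
finger_force: 1.9
```

```bash
python3 - <<'E'
from h import *
print(cast("wrist",[[334,170],[246,170]],.067)[:,:2], r.state()["contact_force"])
E
```

```text
[[ 0.52390578 -0.05318715]
 [ 0.52458874 -0.00415692]] [-0.89933231  4.72904632  0.03979763]
```

Converted, 0.003 m / 0.75 = 0.004, 0.002 m / 0.75 = 0.0027.

>>> shift_gripper(moves=[[[0,0,0.0027,0,0],[0,0,0.004,0,0],[0,0,0.004,0,0],[0,0,0.004,0,0]]])

```text
clock: 8.55
tool_pos: [0.4775, -0.046, 0.2549]
orientation: [[1.0, -0.004, 0.0], [-0.004, -1.0, 0.003], [0.0, -0.003, -1.0]]
contact_force: [-0.8, 13.8, 1.7]
grip_width: 0.006
finger_force: 6.8
```

At the stop: 13.8 N, with only 0.7 mm of movement for 3 mm commanded. Now I'll back off towards +y, lift, and check.

Converted, -0.18 m / 0.75 = -0.24, -0.15 m / 0.75 = -0.2.

>>> shift_gripper(moves=[[[0,0,-0.008,0,0],[0,0,-0.016,0,0],[0,0,-0.02,-0.04,0],[0,0,-0.02,-0.12,0],[0,0,-0.02,-0.2,0],[0,0,-0.02,-0.24,0],[0,0,-0.02,-0.24,0],[0,0,-0.02,-0.24,0]]])

```text
clock: 9.55
tool_pos: [0.4772, -0.0338, 0.4338]
orientation: [[1.0, -0.007, -0.001], [-0.007, -1.0, -0.0], [-0.001, 0.0, -1.0]]
contact_force: [0.0, 0.1, -0.6]
grip_width: 0.008
finger_force: 0.0
```

```bash
python3 - <<'E'
from h import *
cv2.imwrite("pics/w5.png",cam.capture("wrist")[:,:,::-1])
E
```

```text
(no output)
```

View pics/w5.png

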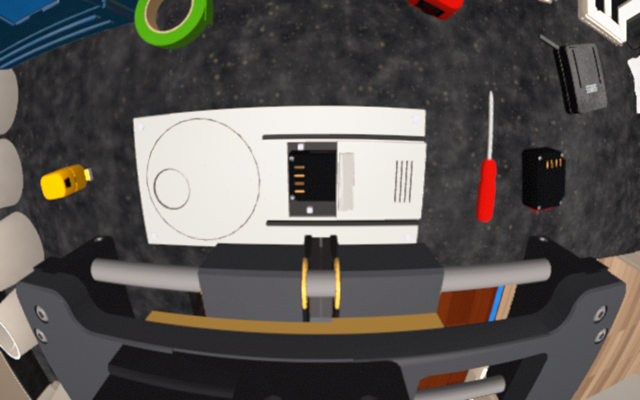

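The door is fully open (its edge at u≈337, the well at 288–337). Its far end lines up with the end of the unit, the button is back up, and the loose items look undisturbed. Hand clear.

```bash
python3 -c "
from rig import r, cam
print(r.sign_off())"
```

```text
the job is handed in; nothing more can be done
None
```

The battery door is fully open against its stop after the button released it, the hand is clear, the loose items were not touched, and the job was handed in at about 9.6 s; I found the button by its hairline in the pictures and confirmed it by touch, without feeling across the whole panel.

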